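# Settle a grinding wheel on the balancing rollers

## Task

Find the heavy side of the bench grinder's wheel: take the wheel with its arbor out of the wooden cradle and set it down gently on the roller balancing stand, the arbor lying across both pairs of rollers and the wheel about midway between them. Do not turn it by hand: let go and let it roll by itself until it hangs still on the rollers with its balance weights straight down. Leave the spanner, bowl, jar and bottle where they are.

Things in the scene. Friction and masses are not known exactly. Their poses are not given: they have to be found in the camera images.
- wheel: White grinding wheel, 150 mm diameter, 16 mm thick, flanges (60 mm diameter, 8 mm thick) on both faces, at the middle of a steel arbor 16 mm diameter, 144 mm long. One loose assembly, 0.78-0.94 kg, standing in the cradle, arbor level. Origin at the wheel's centre; y along the arbor, x and z turn with the wheel. Pinch the rim from above across its faces, free all round outside radius 40 mm.
- weights: Two dark steel arc weights, one on each flange, both on one side of the arbor (16-29 mm from the wheel's mid plane, radii 21-39 mm, 0.20 kg together): the wheel's heavy side. Clamped fast, they turn with it. Origin at the wheel's centre, y along the arbor; -z points to the weights' middle, so +z up means weights straight down. They start 50 to 155 degrees away from down.
- heavy_side (a point): Middle of the weights, 30 mm from the arbor's axis, in the wheel's mid plane.
- cradle: Fixed wooden sawbuck cradle: base board 160 x 140 x 12 mm, two pairs of slats crossed in an X at y = -52 and +52 mm, whose 60 degree crotches, lined with leather and open upward (tips 119 mm high), carry the arbor with its axis 100 mm above the bench and keep it from turning. Origin under its centre on the bench; y along the arbor, z up.
- stand: Fixed grey balancing stand: base 160 x 150 mm, top 20 mm high, two cheeks at y = -62 and +62 mm (8 mm thick, 98 mm high) with a pair of free steel rollers inside each. Rollers 68 mm diameter, 10 mm thick, at y = -50 and +50, centres at x = -36 and +36 mm, 88 mm high, tops 122 mm. The arbor is to lie along y. Origin under its centre on the bench, z up. Same turned half round.
- stand_axis (a point): Where the wheel's centre belongs: midway between the roller pairs, 110 mm above the bench, over the stand's origin. A 16 mm arbor centres itself between the two rollers of each pair, its axis at this height. Let go with its weights to one side, the wheel swings past the bottom and back and is at rest within about 6 s; friction may leave the weights up to about 10 degrees off straight down.
- spanner: Steel spanner 170 mm long lying on the bench between stand and cradle; leave it.
- bowl: Turned wooden bowl 104 mm across and 46 mm high on the bench; leave it.
- jar: White jar with black lid, 72 mm across and 58 mm high; leave it.
- bottle: White plastic bottle 56 mm across and 140 mm high; leave it.
Things that resemble listed ones, but are neither listed nor needed, are in the scene too. Leave any blue look-alike of the wheel alone.

How it is judged:
On the way:
1. the arbor lies on the rollers and the wheel has been let go, its heavy side not yet down (distance between wheel and stand_axis below 0.02 m and contact force between wheel and stand above 3 N and contact force between the fingers and wheel below 0.1 N and angle between weights's own z axis and vertical above 0.3 rad), for 0.05 s.
At the end, for the whole second after the job is handed in: The wheel's arbor lies in the cusps of both roller pairs (centre within 5 mm across and 4 mm in height of its seat, within 4 degrees of the stand's axis), the wheel within 14 mm of midway between the pairs, at rest (slower than 0.15 rad/s), balance weights straight down within 15 degrees (x of wheel in the frame of stand_axis between -0.005 and 0.005 m and y of wheel in the frame of stand_axis between -0.014 and 0.014 m and z of wheel in the frame of stand_axis between -0.004 and 0.004 m and angle between the y axis of wheel and the y axis of stand, either way round below 0.07 rad and contact force between wheel and stand above 3 N and angle between weights's own z axis and vertical below 0.26 rad and angular speed of wheel below 0.15 rad/s and linear speed of wheel below 0.02 m/s); the robot touches nothing.
It fails at once if the wheel is dropped or knocked hard onto the stand (contact force between wheel and stand above 120 N or (contact force between the fingers and wheel below 0.1 N and linear speed of wheel above 0.4 m/s)).
It fails at once if the wheel falls on the bench (contact force between wheel and table above 0.5 N).
It fails at once if the spanner, bowl, jar or bottle is moved more than 30 mm (distance of any of spanner, bowl, jar, bottle from where it was at the start of the episode above 0.03 m).
It also fails if it takes over 42 s, if anything falls off the work surface, if the arm or the gripper's body presses on something with over 40 N, if the wrist force passes 120 N, or if a joint passes its speed limit or range.

## Robot

A 6-joint arm with a two-finger parallel gripper is mounted at the origin on the work surface. World frame = base frame: x ahead of the robot, y to its left, z up, the work surface at z = 0. Lengths are in m, angles in rad, forces in N, time in s.
With the tool pointing down it reaches from about 0.35 to 0.85 m from the base axis. Payload 8.1 kg.
Tool frame: the origin (TCP) lies at the very end of the fingers, on their centre line; the grasp point (between the pads) lies 19 mm behind it; z points along the fingers, y is the direction in which the jaws open and shut (so a half turn about z gives the same grasp; the last joint's range is limited). The gripper opens to 93 mm and grips with 3 to 60 N. Pads are 15 mm wide; open, the fingers measure 128 mm over their backs; the gripper's body (75 mm by 188 mm) begins 65 mm behind the grasp point.
Start: joints at [1.028, 0.13, 1.488, -0, 1.523, -0.085], TCP at [0.265, 0.538, 0.219] pointing down, gripper open.
Joint ranges: [-2.96, 2.96], [-0.89, 2.26], [0.02, 2.5], [-1.34, 4.48], [0, 2.73], [-2.66, 2.66]. Speed limits (rad/s): [2.39, 2.39, 2.79, 3.14, 3.14, 3.14].

## Interface

Orientations are given as a rotation vector (axis times angle).
In Python, from plant import read_state, read_camera, close_job gives the robot as it stands.
- The arm moves only by the tool jog_arm, never from a script. Its argument "motion" is one flat list of numbers, 7 for each row, row after row: the opening, from 0 (shut) to 1 (fully open), then the shift along the tool's x, y, z scaled (see below), then the turn, a rotation vector about the tool's x, y, z scaled (see below). A call has 1 to 8 rows; each row is the pose to reach, as a shift and turn from the pose measured when the call began, along the tool's axes at that moment; what a row does not reach only later rows make up. The controller multiplies each number of a shift by 0.5 m and each number of a turn by 90 degrees. A row lasts 1/10 s, in which the tool goes at most 50 mm and 8.59 degrees, less where a joint would pass 70% of its speed; a pose out of reach is approached as far as the arm can. A call with a number of a shift or a turn outside -1 to 1 is refused whole. A call with a gripper value outside its range is refused whole. The fingers move at their own pace and stop on an object; "grip_force" is the grip in N (left out, the last holds). Time passes only in rows, so rows that repeat a pose let the fingers close. It gives the time, the measured TCP pose, the force and the opening at its end, in the units of the state.
- read_state(): the state, without advancing time (a new reading comes with each control period).
- read_camera(name): name is "scene" or "top" or "wrist"; returns a dict with "frame" (420x560x3 uint8, red, green, blue), "vertical_fov" (degrees; the focal length in pixels is half the picture's height over the tangent of half this angle, whatever the lens; pixels are square), "cx", "cy" (the principal point, pixels), "dist_coeffs" ([k1, k2, p1, p2, k3] as OpenCV has them; the pictures are not rectified), "world_from_camera" (4x4, takes a point from camera to world coordinates); the wrist camera has in their place "hand_eye" (4x4, takes a point from camera to tool coordinates, whose origin is the TCP and whose axes are the flange's). Camera axes: x right, y down, z forward; pixel columns grow to the right and rows downward; lengths in m; the calibration is good to about 2 mm. A picture is of the moment at which its call begins: read the wrist's pose just before it. There is no depth.
- close_job(): hands the job in, once; it reports no verdict.
The state is a dict: "t": time; "q": joint angles; "dq": joint speeds; "joint_torque": joint torques, N m; "tool_pos": TCP position; "orientation": TCP orientation; "force": force on the tool from outside, world axes, zero at the start; "wrist_torque": the same for the moment, N m; "opening": finger opening in m.
Only numpy, scipy, OpenCV 4.12 (cv2) and the standard library are available. Lean on these libraries where they do the work, as an engineer would, in place of code of your own. Each camera call takes 0.05 s, during which the arm holds its last target.

## Working session

There is one attempt and no reset: what is moved stays moved. The work goes in short steps, Python scripts to look and compute and a tool call to move; the robot and the scene stay as the last step left them, time stands still between calls to the robot, and variables do not carry over. Pictures are saved under pics/ and viewed, and the job is handed in when it is done.

Besides the shell and the picture viewer there is one more tool, called after "Request:" as name(argument=value, ...), one argument or row to a line, values as JSON. jog_arm: Moves the arm, as the interface text tells. Its arguments: {"type":"object","properties":{"motion":{"type":"array","items":{"type":"number"}},"grip_force":{"type":"number"}},"required":["motion"]}

```bash
ls; mkdir -p pics; cat > h.py <<'E'
import numpy as np,cv2,pickle
from plant import read_state, read_camera
def grab(n,tag):
    s=read_state(); c=read_camera(n); c['state']=s
    pickle.dump(c,open(f'pics/{tag}.pkl','wb')); cv2.imwrite(f'pics/{tag}.png',c['frame'][:,:,::-1]); return c
def load(tag): return pickle.load(open(f'pics/{tag}.pkl','rb'))
def K(c):
    f=210/np.tan(np.radians(c['vertical_fov'])/2); return np.array([[f,0,c['cx']],[0,f,c['cy']],[0,0,1]])
def W(c):
    if 'world_from_camera' in c: return np.array(c['world_from_camera'])
    s=c['state'];T=np.eye(4);T[:3,:3]=cv2.Rodrigues(np.array(s['orientation'],float))[0];T[:3,3]=s['tool_pos'];return T@np.array(c['hand_eye'])
def ray(c,p):
    u=cv2.undistortPoints(np.array(p,float).reshape(-1,1,2),K(c),np.array(c['dist_coeffs'],float)).reshape(-1,2)
    T=W(c);d=np.c_[u,np.ones(len(u))]@T[:3,:3].T
    return T[:3,3],d/np.linalg.norm(d,axis=1,keepdims=True)
def plane(c,p,z):
    o,d=ray(c,p); return o+d*((z-o[2])/d[:,2])[:,None]
def proj(c,P):
    Ti=np.linalg.inv(W(c)); return cv2.projectPoints(np.array(P,float).reshape(-1,3),cv2.Rodrigues(Ti[:3,:3])[0],Ti[:3,3],K(c),np.array(c['dist_coeffs'],float))[0].reshape(-1,2)
def tri(obs):
    A=np.zeros((3,3));b=np.zeros(3)
    for c,p in obs:
        o,d=ray(c,[p]);M=np.eye(3)-np.outer(d[0],d[0]);A+=M;b+=M@o
    return np.linalg.solve(A,b)
E
python3 - <<'E'
from h import *
for n in('scene','top','wrist'):
    c=grab(n,n+'0'); print(n,W(c)[:3,3].round(3),c['vertical_fov'])
print(read_state())
E
```

```text
pics
scene [0.895 0.431 0.852] 50.086729672931696
top [0.397 0.024 1.121] 48.0479406198627
wrist [0.204 0.568 0.384] 71.27543263728546
{'t': 0.15, 'q': array([ 1.02760063e+00,  1.30995414e-01,  1.48904816e+00, -1.24847531e-05,
        1.52298340e+00, -8.53970554e-02]), 'dq': array([-0.00010495, -0.0014261 , -0.00424256, -0.00037311, -0.00018534,
       -0.00048723]), 'joint_torque': array([ 9.32517178e-04, -5.60476792e+01, -4.92337453e+01,  7.68797519e-02,
        3.05002299e-02, -2.09922115e-05]), 'tool_pos': array([0.26493763, 0.53784473, 0.21781335]), 'orientation': array([-7.12746242e-01, -3.05922886e+00,  2.14841231e-03]), 'force': array([ 0.14170878, -0.27588636,  0.21460164]), 'wrist_torque': array([0.01910264, 0.01447424, 0.04162793]), 'opening': 0.0928801657052923}
```

View pics/scene0.png

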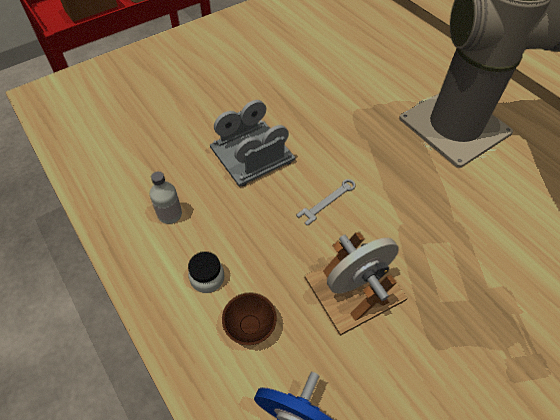

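View pics/top0.png

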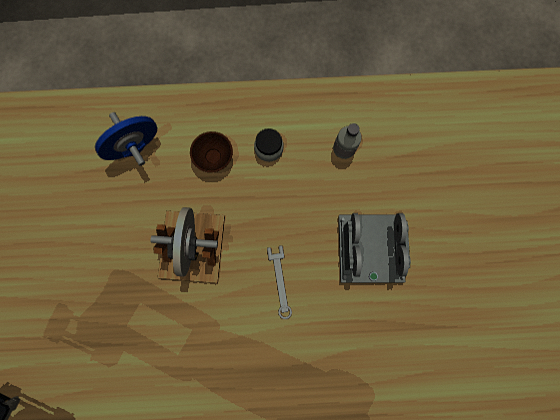

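View pics/wrist0.png

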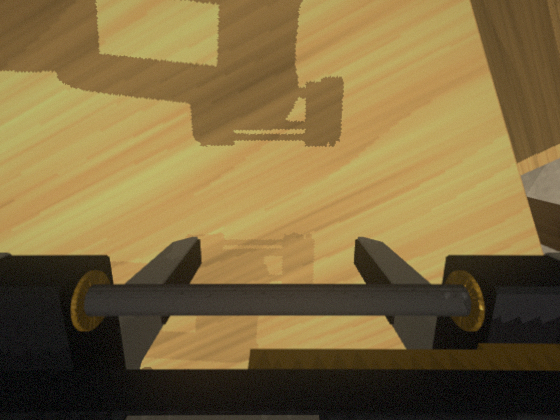

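The white wheel sits in the wooden cradle at top (185,242) and scene (363,267). The blue look-alike is at top (126,138) and scene (290,400). The white one matches the description because it is white and in the cradle. The stand is at top (373,248). Next I'll look at enlarged crops.

```bash
python3 - <<'E'
from h import *
t=load('top0');s=load('scene0')
a=cv2.resize(t['frame'][200:295,140:240,::-1],None,fx=5,fy=5,interpolation=2)[:, :400+100]
b=cv2.resize(t['frame'][200:295,330:420,::-1],None,fx=3.3,fy=5,interpolation=2)
cv2.imwrite('pics/crop1.png',cv2.resize(np.hstack([a,b]),(797,475)))
a=cv2.resize(s['frame'][220:340,295:415,::-1],None,fx=4,fy=4,interpolation=2)
b=cv2.resize(s['frame'][95:190,205:300,::-1],(320,320),interpolation=2)
cv2.imwrite('pics/crop2.png',np.hstack([a,np.vstack([b,np.zeros((160,320,3),np.uint8)])]))
print(plane(t,[(185,242),(373,248)],.1),plane(t,[(280,285),(208,152),(268,140)],0))
E
```

```text
[[ 0.53212251  0.20495816  0.1       ]
 [ 0.49875961 -0.20257406  0.1       ]] [[0.43295358 0.00150687 0.        ]
 [0.76726584 0.16291689 0.        ]
 [0.79130538 0.01253212 0.        ]]
```

View pics/crop1.png

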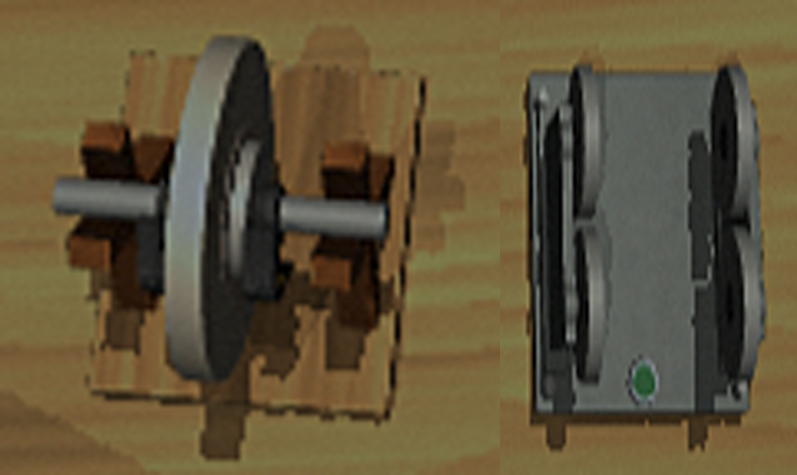

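View pics/crop2.png

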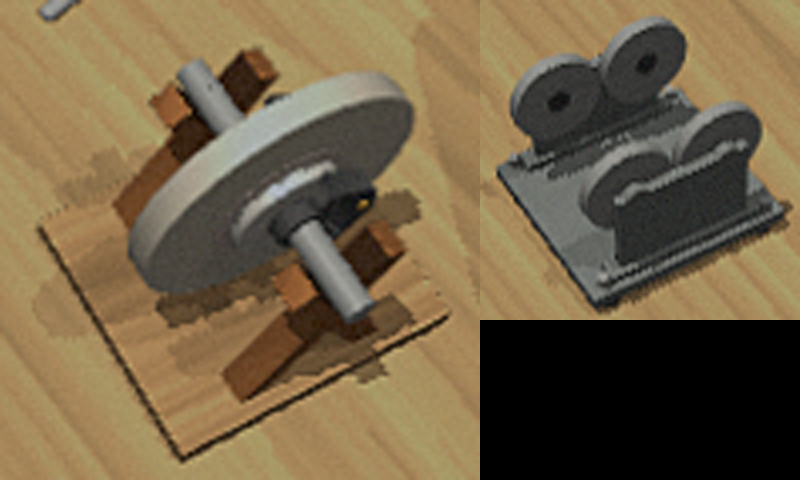

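White wheel confirmed: its dark arc weights are on the robot-facing side of the arbor. Now I'll measure the arbor ends and the stand's base corners, checking against the known sizes.

```bash
python3 - <<'E'
from h import *
t=load('top0');s=load('scene0')
E=plane(t,[(151,239.2),(217.3,243.8)],.1);print('arbor',E,np.linalg.norm(E[0]-E[1]),E.mean(0),np.degrees(np.arctan2(*(E[0]-E[1])[:2])))
# arbor ends via both views: scene crop ends
P=tri([(t,(217.3,243.8)),(s,(295+358/4,220+305/4))]);Q=tri([(t,(151,239.2)),(s,(295+190/4,220+68/4))]);print('tri',P,Q,np.linalg.norm(P-Q))
f=t['frame'].astype(int)
# stand mask: grey (low saturation)
hsv=cv2.cvtColor(t['frame'],cv2.COLOR_RGB2HSV);m=((hsv[...,1]<60)).astype(np.uint8)*255
m[:190]=0;m[300:]=0;m[:,:325]=0;m[:,430:]=0
cv2.imwrite('pics/m.png',cv2.resize(np.hstack([m[190:300,325:430],]),None,fx=5,fy=5,interpolation=0))
cv2.imwrite('pics/st.png',cv2.resize(t['frame'][200:295,330:420,::-1],None,fx=6,fy=6,interpolation=2))
E
```

```text
arbor [[0.54190309 0.27877523 0.1       ]
 [0.52472013 0.13493267 0.1       ]] 0.14486523186849784 [0.53331161 0.20685395 0.1       ] 6.812084243161657
tri [ 0.5124257   0.19916909 -0.01647996] [0.55380285 0.21500673 0.22968639] 0.2501215148188695
```

View pics/st.png

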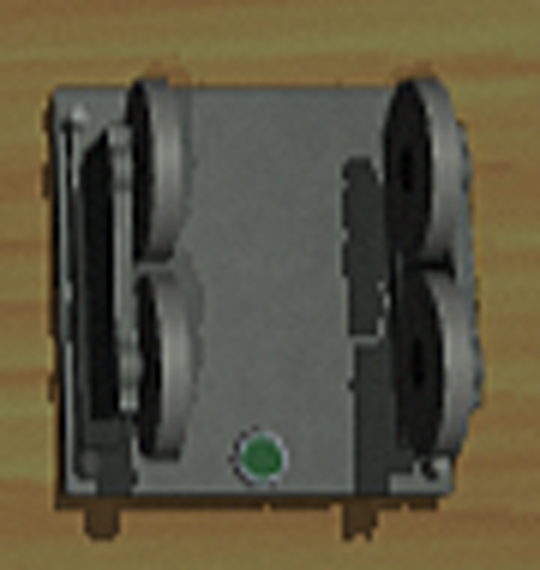

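```bash
python3 - <<'E'
from h import *
t=load('top0');s=load('scene0')
P=tri([(t,(217.3,243.8)),(s,(295+190/4,220+68/4))]);Q=tri([(t,(151,239.2)),(s,(295+358/4,220+305/4))]);print('tri',P,Q,np.linalg.norm(P-Q),(P+Q)/2)
g=lambda u,v:(330+u/6-.5,200+v/6-.5)
C=plane(t,[g(52,88),g(68,495),g(452,492)],.02);print(C,np.linalg.norm(C[0]-C[1]),np.linalg.norm(C[2]-C[1]),'centre',(C[0]+C[2])/2)
d=C[0]-C[1];print('yaw x edge',np.degrees(np.arctan2(d[1],d[0])));d=C[1]-C[2];print('yaw y edge',np.degrees(np.arctan2(-d[0],d[1])))
st=read_state();print(cv2.Rodrigues(st['orientation'])[0].round(3)); print(t['hand_eye'] if 'hand_eye' in t else load('wrist0')['hand_eye'])
E
```

```text
tri [0.52384414 0.13522845 0.10299088] [0.54161214 0.27636275 0.10624066] 0.1422854621835566 [0.53272814 0.2057956  0.10461577]
[[ 0.5911796  -0.14498435  0.02      ]
 [ 0.43207815 -0.1387499   0.02      ]
 [ 0.42574855 -0.2867488   0.02      ]] 0.15922355705387978 0.1481341875189085 centre [ 0.50846408 -0.21586657  0.02      ]
yaw x edge -2.2440085146544204
yaw y edge -2.448926530865955
[[-0.897  0.442 -0.001]
 [ 0.442  0.897 -0.001]
 [ 0.    -0.001 -1.   ]]
[[ 1.75079671e-04 -9.68749873e-01 -2.48039619e-01  6.78403891e-02]
 [ 9.99999975e-01  2.03392366e-04 -8.85207882e-05  1.49192273e-04]
 [ 1.36203867e-04 -2.48039598e-01  9.68749885e-01 -1.65955294e-01]
 [ 0.00000000e+00  0.00000000e+00  0.00000000e+00  1.00000000e+00]]
```

Top-view plane and two-view triangulation agree. The arbor is about 143–145 mm long, centred near (0.533, 0.206, 0.10) with yaw −6.8°. The stand base measures 159 × 148 mm, centred near (0.508, −0.216) with yaw −2.3°. I'm moving above the wheel to refine with the wrist camera.

Request:
jog_arm(
  motion=[1,-0.773,-0.357,-0.12,0,0,-0.216,1,-0.773,-0.357,-0.12,0,0,-0.216,1,-0.773,-0.357,-0.12,0,0,-0.216,1,-0.773,-0.357,-0.12,0,0,-0.216,1,-0.773,-0.357,-0.12,0,0,-0.216,1,-0.773,-0.357,-0.12,0,0,-0.216,1,-0.773,-0.357,-0.12,0,0,-0.216,1,-0.773,-0.357,-0.12,0,0,-0.216],
  grip_force=50,
)

```text
t: 0.95
tool_pos: [0.5117, 0.2323, 0.2733]
orientation: [-0.186, -3.135, 0.002]
force: [0.7, 0.1, 0.6]
opening: 0.0931
```

Request:
jog_arm(
  motion=[1,-0.049,-0.047,-0.014,0,0,0,1,-0.049,-0.047,-0.014,0,0,0,1,-0.049,-0.047,-0.014,0,0,0,1,-0.049,-0.047,-0.014,0,0,0],
)

```text
t: 1.35
tool_pos: [0.5325, 0.2068, 0.2798]
orientation: [-0.185, -3.134, 0.002]
force: [0.7, 0.1, -0.9]
opening: 0.093
```

```bash
python3 - <<'E'
from h import *
c=grab('wrist','wr1');print(c['state']['tool_pos'],c['state']['orientation'],read_state()['tool_pos'])
P=[(.533,.2065,.175),(.5247,.1349,.1),(.5419,.2788,.1)];print(proj(c,P))
E
```

```text
[0.53250866 0.20684335 0.27978534] [-1.84774274e-01 -3.13429476e+00  1.80744453e-03] [0.53236081 0.20715234 0.27980225]
[[277.16614481 208.72991272]
 [217.27780504 193.62422381]
 [337.92994461 193.82017958]]
```

View pics/wr1.png

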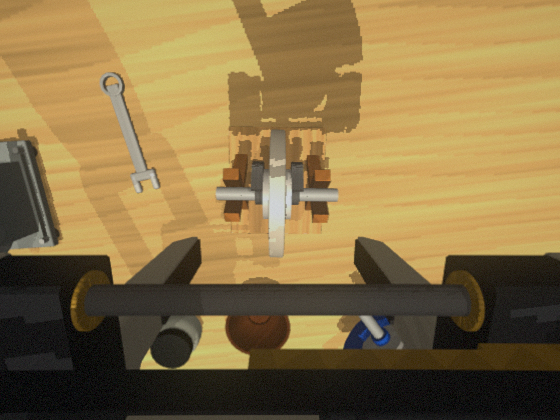

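The wrist view puts the arbor ends at (217,194) and (338,194) and the rim at x≈277, within 1 px of the prediction. The weights, at (257,178) and (297,178), are toward the robot. Descending and closing.

Request:
jog_arm(
  motion=[1,0,0,0.08,0,0,0,1,0,0,0.16,0,0,0,1,0,0,0.22,0,0,0,1,0,0,0.25,0,0,0,1,0,0,0.267,0,0,0,1,0,0,0.267,0,0,0,1,0,0,0.267,0,0,0],
)

```text
t: 2.1
tool_pos: [0.533, 0.2076, 0.1481]
orientation: [0.183, 3.136, -0.001]
force: [0.9, -0.2, 0.7]
opening: 0.0932
```

```bash
python3 - <<'E'
from h import *
c=grab('scene','s1');print(c['state']['tool_pos'])
cv2.imwrite('pics/s1c.png',cv2.resize(c['frame'][150:350,260:460,::-1],None,fx=3,fy=3,interpolation=2))
E
```

```text
[0.53299931 0.20755809 0.14808863]
```

View pics/s1c.png

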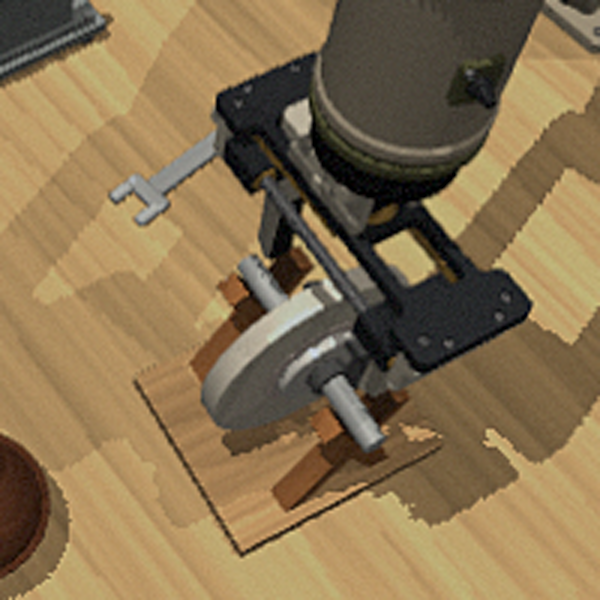

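The fingers straddle the rim and are clear of the cradle. Closing.

Request:
jog_arm(
  motion=[0,0,0,0,0,0,0,0,0,0,0,0,0,0,0,0,0,0,0,0,0,0,0,0,0,0,0,0,0,0,0,0,0,0,0,0,0,0,0,0,0,0,0,0,0,0,0,0,0,0,0,0,0,0,0,0],
  grip_force=55,
)

```text
t: 2.95
tool_pos: [0.5332, 0.2075, 0.1483]
orientation: [0.183, 3.135, -0.0]
force: [-0.5, -0.3, 0.1]
opening: 0.0334
```

Request:
jog_arm(
  motion=[0,0,0,0,0,0,0,0,0,0,0,0,0,0,0,0,0,0,0,0,0,0,0,0,0,0,0,0,0,0,0,0,0,0,0,0,0,0,0,0,0,0],
)

```text
t: 3.55
tool_pos: [0.5332, 0.2065, 0.1484]
orientation: [0.184, 3.135, -0.003]
force: [-1.8, -4.5, 2.5]
opening: 0.0157
```

Request:
jog_arm(
  motion=[0,0,0,-0.02,0,0,0,0,0,0,-0.05,0,0,0,0,0,0,-0.09,0,0,0,0,0,0,-0.14,0,0,0,0,0,0,-0.19,0,0,0,0,0,0,-0.24,0,0,0,0,0,0,-0.24,0,0,0,0,0,0,-0.24,0,0,0],
)

```text
t: 4.35
tool_pos: [0.5332, 0.207, 0.2685]
orientation: [0.184, 3.135, -0.002]
force: [-0.3, 0.6, -8.6]
opening: 0.0159
```

```bash
python3 - <<'E'
from h import *
c=grab('scene','s2');print(c['state']['tool_pos'],c['state']['force'],c['state']['wrist_torque'])
cv2.imwrite('pics/s2c.png',cv2.resize(c['frame'][150:350,260:460,::-1],None,fx=3,fy=3,interpolation=2))
t=grab('top','t2')
cv2.imwrite('pics/t2c.png',cv2.resize(t['frame'][180:300,130:250,::-1],None,fx=4.5,fy=4.5,interpolation=2))
E
```

```text
[0.53324041 0.2069857  0.26850696] [-0.26663866  0.60954113 -8.62470567] [ 0.04234144 -0.02661316  0.00267034]
```

View pics/s2c.png

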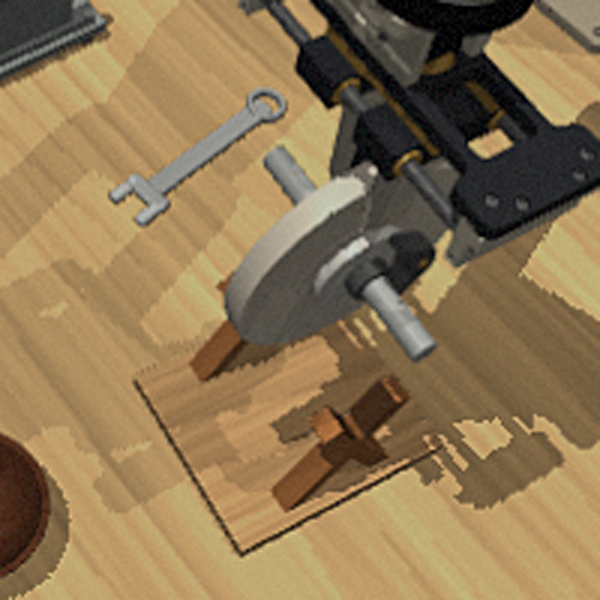

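View pics/t2c.png

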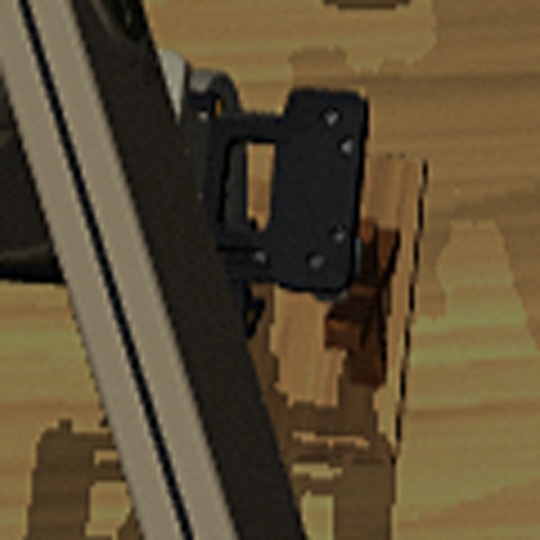

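The wheel is held (0.0159 m opening, 8.6 N load) with the weights toward −x. Carrying it high to the stand.

Request:
jog_arm(
  motion=[0,-0.003,-0.03,-0.02,0,0,0,0,-0.006,-0.09,-0.04,0,0,0,0,-0.009,-0.15,-0.04,0,0,0,0,-0.012,-0.22,-0.04,0,0,-0.01,0,-0.016,-0.29,-0.04,0,0,-0.02,0,-0.02,-0.36,-0.04,0,0,-0.03,0,-0.024,-0.43,-0.04,0,0,-0.04,0,-0.028,-0.5,-0.04,0,0,-0.049],
)

```text
t: 5.25
tool_pos: [0.5157, -0.0452, 0.2859]
orientation: [-0.063, -3.137, 0.004]
force: [0.5, 0.2, -8.3]
opening: 0.0157
```

Request:
jog_arm(
  motion=[0,0,-0.06,0,0,0,0,0,0,-0.13,0,0,0,0,0,0.002,-0.2,0,0,0,0,0,0.002,-0.26,0,0,0,0,0,0.002,-0.31,0,0,0,0,0,0.002,-0.342,0,0,0,0,0,0.002,-0.342,0,0,0,0,0,0.002,-0.342,0,0,0,0],
)

```text
t: 6.05
tool_pos: [0.5075, -0.2157, 0.2857]
orientation: [-0.064, -3.136, 0.002]
force: [0.5, -0.5, -8.0]
opening: 0.0156
```

```bash
python3 - <<'E'
from h import *
c=grab('wrist','wr3');print(c['state']['tool_pos'],c['state']['orientation'])
s=grab('scene','s3')
cv2.imwrite('pics/s3c.png',cv2.resize(s['frame'][30:210,180:360,::-1],None,fx=3,fy=3,interpolation=2))
t=grab('top','t3')
cv2.imwrite('pics/t3c.png',cv2.resize(t['frame'][190:310,320:440,::-1],None,fx=4.5,fy=4.5,interpolation=2))
E
```

```text
[ 0.50752926 -0.21572824  0.28571814] [-6.36414263e-02 -3.13554105e+00  2.06189511e-03]
```

View pics/wr3.png

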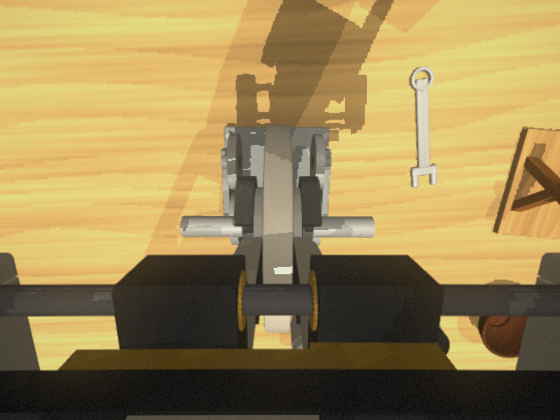

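View pics/s3c.png

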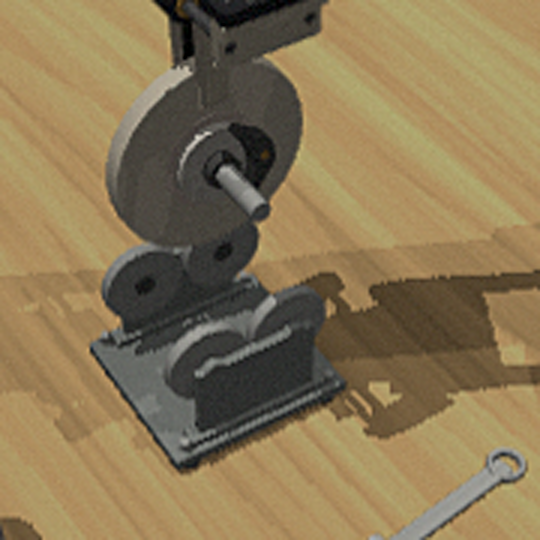

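View pics/t3c.png

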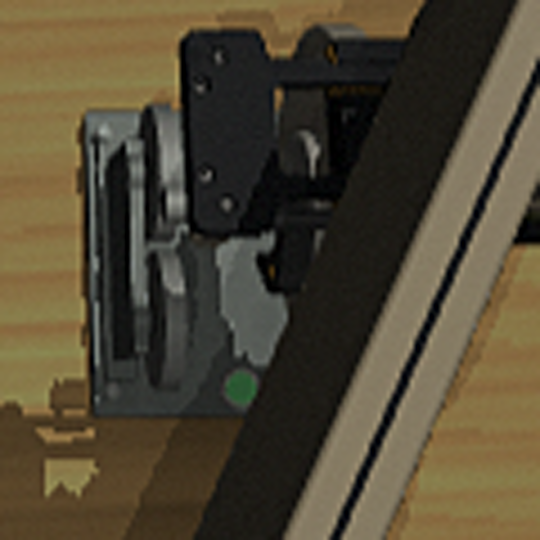

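Weights are roughly horizontal toward the robot and slightly raised; the arbor ends are at (181,226) and (374,226) in the wrist view. I'll compare predicted and seen stand and arbor features.

```bash
python3 - <<'E'
from h import *
c=load('wr3');s=load('s3');st=c['state']['tool_pos']
a=np.radians(-2.33);R=np.array([[np.cos(a),-np.sin(a),0],[np.sin(a),np.cos(a),0],[0,0,1]])
w=np.array([st[0],st[1],st[2]-.0484])
ends=w+np.array([[0,-.072,0],[0,.072,0]])@R.T
print('ends wrist',proj(c,ends).round(1),'scene',proj(s,ends).round(1))
o=np.array([.5085,-.216,0])
F=np.array([[-.08,-.075,.02],[-.08,.075,.02],[-.07,-.05,.088],[-.07,.05,.088]])
print('stand wrist',proj(c,F@R.T+o).round(1))
F=np.array([[.036,.055,.088],[-.036,.055,.088],[.036,-.045,.088],[-.036,-.045,.088],[.08,.075,.02],[-.08,.075,.02],[.08,-.075,.02]])
print('stand scene',(proj(s,F@R.T+o)).round(1))
print('tri ends',tri([(c,(181.5,226)),(s,(0,0))]) if 0 else '')
cv2.imwrite('pics/wr3c.png',cv2.resize(c['frame'][110:260,170:390,::-1],None,fx=3.6,fy=3.6,interpolation=2))
im=cv2.resize(s['frame'][60:190,200:310,::-1],None,fx=4.5,fy=4.5,interpolation=2);cv2.imwrite('pics/s3d.png',im)
E
```

```text
ends wrist [[183.5 226.2]
 [371.6 226.3]] scene [[231.6  62.6]
 [266.7 100.8]]
stand wrist [[224.6 127.3]
 [330.3 127.3]
 [235.9 134.3]
 [319.  134.4]]
stand scene [[249.4 152.7]
 [276.1 140.3]
 [228.  126. ]
 [253.9 114.8]
 [238.7 185.1]
 [295.4 157.6]
 [208.9 145. ]]
tri ends
```

View pics/wr3c.png

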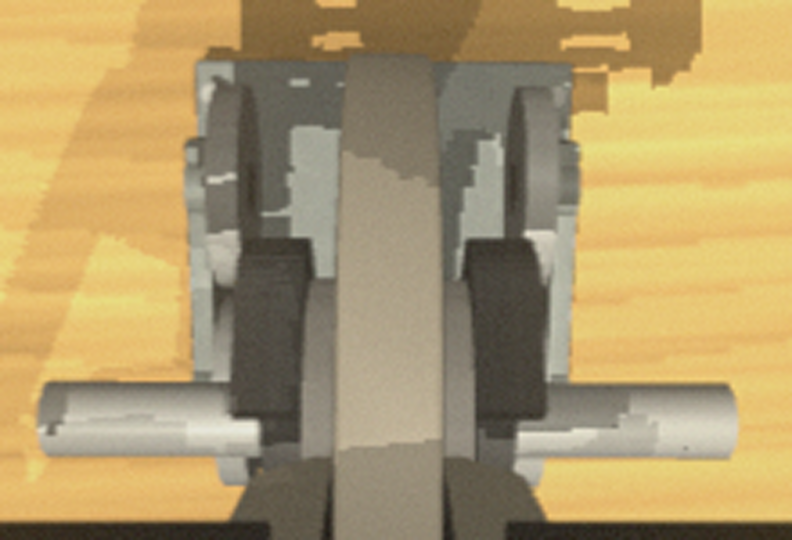

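View pics/s3d.png

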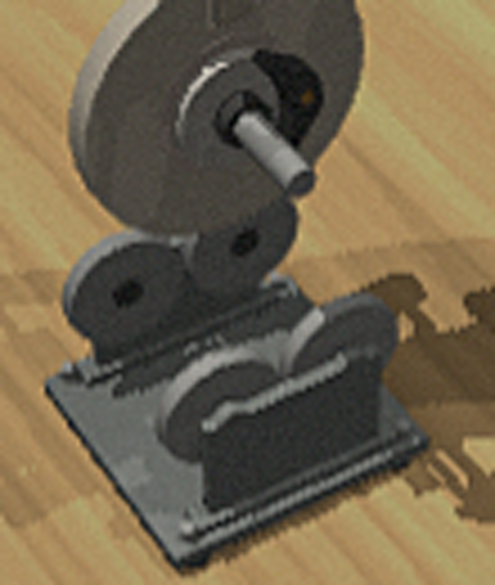

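Predicted and seen features agree to about 1 px (base corners (225,127)/(329,127), roller hubs, arbor ends), so alignment is within about 1–2 mm. Lowering most of the way.

Request:
jog_arm(
  motion=[0,-0.002,0,0.03,0,0,0,0,-0.002,0,0.08,0,0,0,0,-0.002,0,0.13,0,0,0,0,-0.002,0,0.17,0,0,0,0,-0.002,0,0.2,0,0,0,0,-0.002,0,0.222,0,0,0,0,-0.002,0,0.234,0,0,0,0,-0.002,0,0.234,0,0,0],
)

```text
t: 7.0
tool_pos: [0.5082, -0.215, 0.1686]
orientation: [-0.06, -3.136, 0.003]
force: [0.4, -0.2, -7.9]
opening: 0.0158
```

```bash
python3 - <<'E'
from h import *
c=grab('wrist','wr4');print(c['state']['tool_pos'],c['state']['force'])
s=grab('scene','s4')
a=cv2.resize(s['frame'][60:190,200:310,::-1],None,fx=4,fy=4,interpolation=2)
b=cv2.resize(c['frame'][100:260,190:370,::-1],(400,356),interpolation=2)
o=np.zeros((520,840,3),np.uint8);o[:,:440]=a;o[:356,440:]=b;cv2.imwrite('pics/s4c.png',o[:,:800])
E
```

```text
[ 0.50824962 -0.2149748   0.16859901] [ 0.39656108 -0.20457714 -7.8963671 ]
```

View pics/s4c.png

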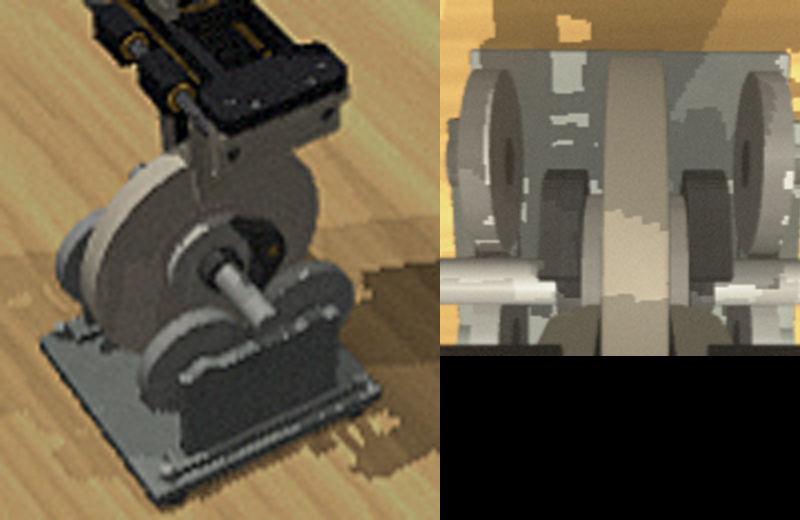

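The arbor is 10 mm above the cusps and centred. Creeping down.

Request:
jog_arm(
  motion=[0,0,0,0.004,0,0,0,0,0,0,0.008,0,0,0,0,0,0,0.012,0,0,0,0,0,0,0.015,0,0,0,0,0,0,0.015,0,0,0],
)

```text
t: 7.6
tool_pos: [0.5087, -0.2154, 0.1622]
orientation: [-0.061, -3.137, 0.004]
force: [-0.3, 0.5, -8.9]
opening: 0.0154
```

Request:
jog_arm(
  motion=[0,0,0,0.002,0,0,0,0,0,0,0.004,0,0,0,0,0,0,0.004,0,0,0],
)

```text
t: 7.9
tool_pos: [0.5084, -0.2154, 0.16]
orientation: [-0.061, -3.136, 0.003]
force: [-1.4, 0.1, -7.8]
opening: 0.0154
```

Request:
jog_arm(
  motion=[0,0,0,0.001,0,0,0,0,0,0,0.002,0,0,0,0,0,0,0.003,0,0,0,0,0,0,0.003,0,0,0],
)

```text
t: 8.3
tool_pos: [0.5078, -0.2154, 0.1585]
orientation: [-0.061, -3.135, 0.003]
force: [-4.4, -0.1, -4.5]
opening: 0.0155
```

The contact force is toward −x, so the arbor is touching the +x rollers first. Shifting 1 mm toward −x and easing down.

Request:
jog_arm(
  motion=[0,0.002,0,0,0,0,0,0,0.003,0,0.001,0,0,0,0,0.003,0,0.001,0,0,0],
)

```text
t: 8.6
tool_pos: [0.5071, -0.2154, 0.1584]
orientation: [-0.061, -3.137, 0.004]
force: [2.0, -0.1, -6.4]
opening: 0.0157
```

Request:
jog_arm(
  motion=[0,0,0,0.001,0,0,0,0,-0.0005,0,0.002,0,0,0,0,-0.0005,0,0.003,0,0,0,0,-0.0005,0,0.003,0,0,0],
)

```text
t: 9.0
tool_pos: [0.5075, -0.2155, 0.158]
orientation: [-0.061, -3.138, 0.004]
force: [-4.4, 2.9, 4.8]
opening: 0.0157
```

Vertical force now exceeds the weight, so the arbor is seated in both cusps. Releasing.

Request:
jog_arm(
  motion=[1,0,0,0,0,0,0,1,0,0,0,0,0,0,1,0,0,0,0,0,0,1,0,0,0,0,0,0,1,0,0,0,0,0,0,1,0,0,0,0,0,0,1,0,0,0,0,0,0,1,0,0,0,0,0,0],
)

```text
t: 9.8
tool_pos: [0.5075, -0.2155, 0.1579]
orientation: [-0.061, -3.138, 0.004]
force: [-0.8, -0.5, 0.5]
opening: 0.075
```

Request:
jog_arm(
  motion=[1,0,0,-0.02,0,0,0,1,0,0,-0.06,0,0,0,1,0,0,-0.12,0,0,0,1,0,0,-0.18,0,0,0,1,0,0,-0.25,0,0,0,1,0,0,-0.3,0,0,0,1,0,0,-0.3,0,0,0,1,0,0,-0.3,0,0,0],
)

```text
t: 10.6
tool_pos: [0.5084, -0.2153, 0.309]
orientation: [-0.061, -3.139, 0.006]
force: [1.0, -0.4, -1.1]
opening: 0.0934
```

```bash
python3 - <<'E'
from h import *
s=grab('scene','s5');cv2.imwrite('pics/s5c.png',cv2.resize(s['frame'][60:190,200:310,::-1],None,fx=4,fy=4,interpolation=2))
E
```

```text
(no output)
```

View pics/s5c.png

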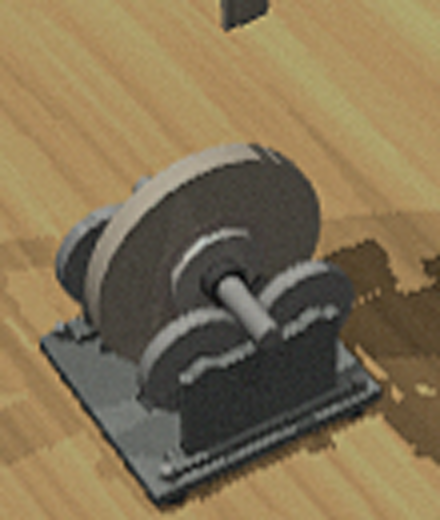

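The wheel is seated and has rolled, with the weights no longer visible beside the arbor. I'll move the arm aside and wait for it to settle.

Request:
jog_arm(
  motion=[1,0,0.05,0,0,0,0,1,0,0.12,0,0,0,0,1,0,0.2,0,0,0,0,1,0,0.28,0,0,0,0,1,0,0.36,0,0,0,0,1,0,0.42,0,0,0,0,1,0,0.46,0,0,0,0,1,0,0.46,0,0,0,0],
)

```text
t: 11.45
tool_pos: [0.5159, 0.0173, 0.3052]
orientation: [-0.056, -3.134, 0.003]
force: [-0.1, -0.7, 0.1]
opening: 0.0931
```

Request:
jog_arm(
  motion=[1,0,0,0,0,0,0,1,0,0,0,0,0,0,1,0,0,0,0,0,0,1,0,0,0,0,0,0,1,0,0,0,0,0,0,1,0,0,0,0,0,0,1,0,0,0,0,0,0,1,0,0,0,0,0,0],
)

```text
t: 12.25
tool_pos: [0.516, 0.0172, 0.3052]
orientation: [-0.056, -3.134, 0.003]
force: [0.7, -0.2, 0.8]
opening: 0.093
```

Request:
jog_arm(
  motion=[1,0,0,0,0,0,0,1,0,0,0,0,0,0,1,0,0,0,0,0,0,1,0,0,0,0,0,0,1,0,0,0,0,0,0,1,0,0,0,0,0,0,1,0,0,0,0,0,0,1,0,0,0,0,0,0],
)

```text
t: 13.05
tool_pos: [0.5159, 0.0172, 0.3052]
orientation: [-0.056, -3.134, 0.003]
force: [-0.1, 0.2, -0.4]
opening: 0.0929
```

Request:
jog_arm(
  motion=[1,0,0,0,0,0,0,1,0,0,0,0,0,0,1,0,0,0,0,0,0,1,0,0,0,0,0,0,1,0,0,0,0,0,0,1,0,0,0,0,0,0,1,0,0,0,0,0,0,1,0,0,0,0,0,0],
)

```text
t: 13.85
tool_pos: [0.516, 0.0172, 0.3052]
orientation: [-0.056, -3.134, 0.003]
force: [0.4, -0.8, 0.1]
opening: 0.093
```

Request:
jog_arm(
  motion=[1,0,0,0,0,0,0,1,0,0,0,0,0,0,1,0,0,0,0,0,0,1,0,0,0,0,0,0,1,0,0,0,0,0,0,1,0,0,0,0,0,0,1,0,0,0,0,0,0,1,0,0,0,0,0,0],
)

```text
t: 14.65
tool_pos: [0.5159, 0.0172, 0.3052]
orientation: [-0.056, -3.134, 0.003]
force: [-0.5, -0.5, 0.4]
opening: 0.0931
```

Request:
jog_arm(
  motion=[1,0,0,0,0,0,0,1,0,0,0,0,0,0,1,0,0,0,0,0,0,1,0,0,0,0,0,0,1,0,0,0,0,0,0,1,0,0,0,0,0,0,1,0,0,0,0,0,0,1,0,0,0,0,0,0],
)

```text
t: 15.45
tool_pos: [0.5159, 0.0172, 0.3052]
orientation: [-0.056, -3.134, 0.003]
force: [0.4, -0.6, 0.4]
opening: 0.0931
```

Request:
jog_arm(
  motion=[1,0,0,0,0,0,0,1,0,0,0,0,0,0,1,0,0,0,0,0,0,1,0,0,0,0,0,0,1,0,0,0,0,0,0,1,0,0,0,0,0,0,1,0,0,0,0,0,0,1,0,0,0,0,0,0],
)

```text
t: 16.25
tool_pos: [0.5159, 0.0172, 0.3052]
orientation: [-0.056, -3.134, 0.003]
force: [0.0, 0.5, -0.0]
opening: 0.093
```

```bash
python3 - <<'E'
from h import *
c=grab('wrist','wr6');print(c['state']['t'],c['state']['tool_pos'])
s=grab('scene','s6');t=grab('top','t6')
a=cv2.resize(s['frame'][60:190,200:310,::-1],None,fx=4,fy=4,interpolation=2)
b=cv2.resize(t['frame'][195:300,330:420,::-1],(360,420),interpolation=2)
o=np.zeros((520,800,3),np.uint8);o[:,:440]=a;o[:420,440:]=b;cv2.imwrite('pics/s6c.png',o)
E
```

```text
16.25 [0.51594994 0.01722178 0.30520661]
```

View pics/s6c.png

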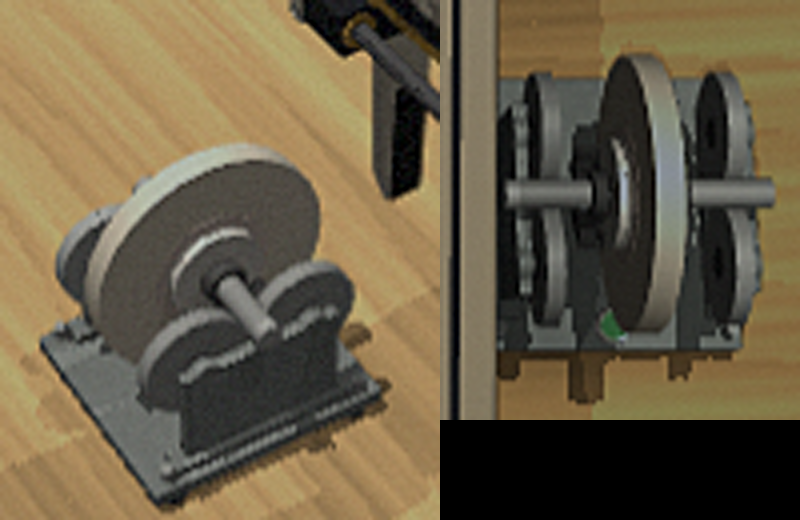

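View pics/wr6.png

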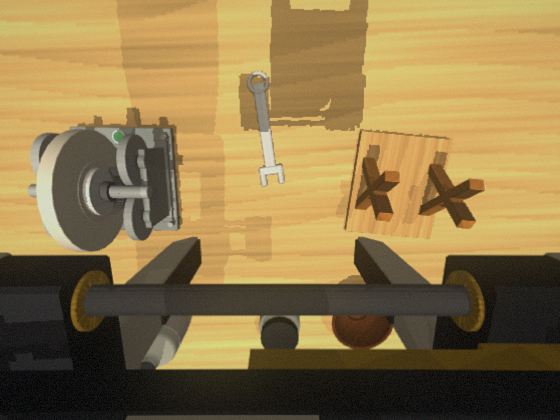

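The wheel sits in the cusps and the weights hang below the arbor. In the top crop the dark arc spans rows 125–245 and the arbor is at row 192. I'll measure the hang angle, check it's at rest, and check the seat position.

```bash
python3 - <<'E'
from h import *
t=load('t6');t2=grab('top','t7');s=load('s6')
print('dt',t2['state']['t']-t['state']['t'],'diff',np.abs(cv2.blur(t['frame'],(3,3)).astype(int)-cv2.blur(t2['frame'],(3,3)))[205:290,346:420].max())
cv2.imwrite('pics/t7c.png',cv2.convertScaleAbs(cv2.resize(t2['frame'][205:285,340:415,::-1],None,fx=7.5,fy=7.5,interpolation=2),alpha=1.8))
# predicted arbor ends and weight edge extents seen, outer faces y=+.029
a=np.radians(-2.33);R=np.array([[np.cos(a),-np.sin(a),0],[np.sin(a),np.cos(a),0],[0,0,1]]);o=np.array([.5085,-.216,.11])
g=lambda P:((proj(t2,np.array(P)@R.T+o)+.5-[340,205])*7.5).round(0)
print('ends',g([[0,.072,.0],[0,-.072,0]]))
for th in(-15,-10,-5,0,5,10,15):
    tt=np.radians(th);r=[]
    for ha in np.radians([60,75,90]):
        for sg in(-1,1):
            r.append([.039*np.sin(tt+sg*ha),.029,-.039*np.cos(tt+sg*ha)])
    print(th,g(r)[:,1])
E
```

```text
dt 0.04999999999999716 diff 3
ends [[ 52. 289.]
 [552. 284.]]
-15 [422. 206. 423. 181. 416. 163.]
-10 [419. 197. 424. 174. 419. 159.]
-5 [415. 189. 423. 168. 422. 156.]
0 [411. 181. 422. 163. 423. 153.]
5 [406. 174. 419. 159. 424. 152.]
10 [399. 168. 415. 156. 423. 151.]
15 [392. 163. 411. 153. 422. 152.]
```

View pics/t7c.png

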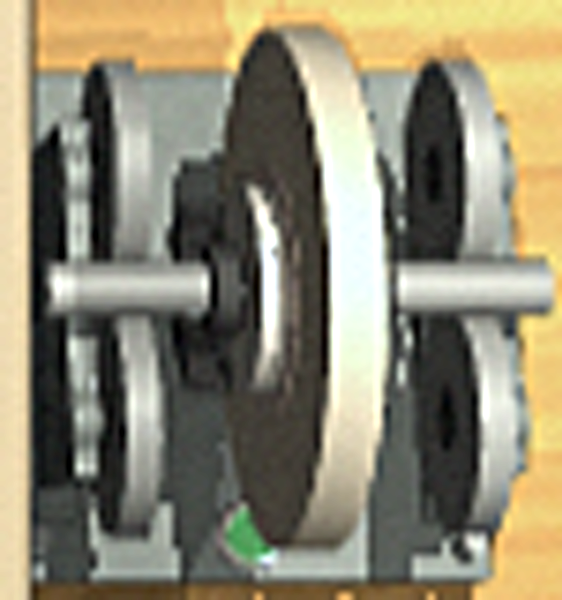

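The arbor seat matches the prediction to within 2 px: ends at (50,289)/(552,285) against (52,289)/(552,284). The weight edges suggest a hang angle up to about 10–15°, too coarse to trust from here. I'll take a closer straight-down wrist view.

Request:
jog_arm(
  motion=[1,-0.02,-0.05,0,0,0,0,1,-0.04,-0.12,0,0,0,0,1,-0.07,-0.2,0.01,0,0,0,1,-0.1,-0.28,0.03,0,0,0,1,-0.12,-0.36,0.05,0,0,0,1,-0.137,-0.42,0.05,0,0,0,1,-0.137,-0.462,0.05,0,0,0,1,-0.137,-0.462,0.05,0,0,0],
)

```text
t: 17.25
tool_pos: [0.5755, -0.2189, 0.2794]
orientation: [-0.061, -3.133, 0.003]
force: [0.1, 0.3, 0.4]
opening: 0.093
```

```bash
python3 - <<'E'
from h import *
c=grab('wrist','wr8');print(c['state']['t'],c['state']['tool_pos'],W(c)[:3,3])
u0,v0=185,60
cv2.imwrite('pics/wr8c.png',cv2.convertScaleAbs(cv2.resize(c['frame'][v0:v0+150,u0:u0+190,::-1],None,fx=4,fy=4,interpolation=2),alpha=1.6))
a=np.radians(-2.33);R=np.array([[np.cos(a),-np.sin(a),0],[np.sin(a),np.cos(a),0],[0,0,1]]);o=np.array([.5085,-.216,.11])
g=lambda P:((proj(c,np.array(P)@R.T+o)+.5-[u0,v0])*4).round(0)
print('ends',g([[0,.072,.0],[0,-.072,0]]))
for th in(-15,-10,-5,0,5,10,15):
    tt=np.radians(th);r=[]
    for ha in np.radians([50,60,75,90]):
        for sg in(-1,1):
            r.append([.039*np.sin(tt+sg*ha),.024,-.039*np.cos(tt+sg*ha)])
    print(th,g(r)[:,1])
E
```

```text
17.25 [ 0.57546947 -0.21889612  0.27940987] [ 0.50899158 -0.21602344  0.44588891]
ends [[633. 308.]
 [115. 307.]]
-15 [180. 383. 168. 401. 159. 424. 159. 440.]
-10 [186. 392. 173. 409. 161. 430. 158. 444.]
-5 [194. 401. 180. 417. 164. 435. 158. 447.]
0 [203. 409. 186. 424. 168. 440. 159. 449.]
5 [211. 417. 194. 430. 173. 444. 161. 449.]
10 [221. 424. 203. 435. 180. 447. 164. 449.]
15 [231. 430. 211. 440. 186. 449. 168. 448.]
```

View pics/wr8c.png

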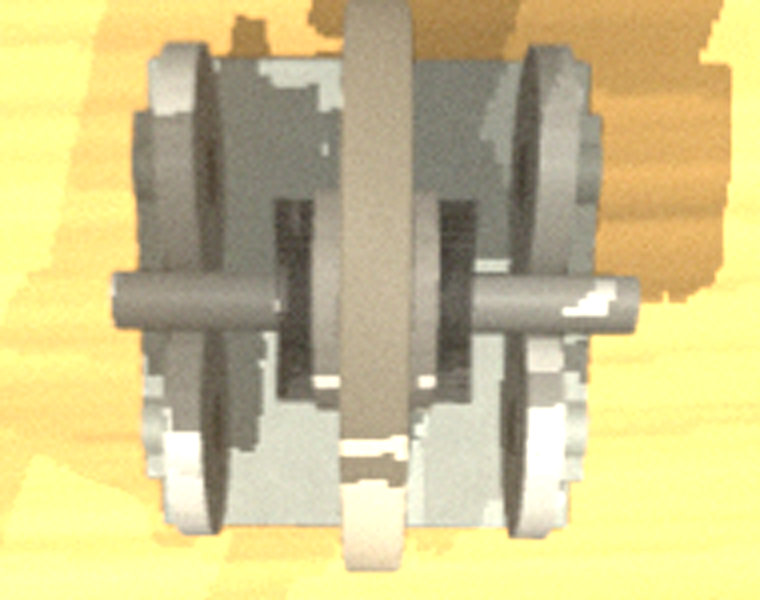

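The close wrist view shows the weight edges at rows 199 and 400, and the arbor axis at row 302. The midpoint of the edges is within about 2 rows of the 0° prediction, so the hang angle is about −1° ± 3°. The wheel is within about 3 mm of midway between the roller pairs. One more wait to confirm it's at rest, since the coarse top-view estimate disagreed.

Request:
jog_arm(
  motion=[1,0,0,0,0,0,0,1,0,0,0,0,0,0,1,0,0,0,0,0,0,1,0,0,0,0,0,0,1,0,0,0,0,0,0,1,0,0,0,0,0,0],
)

```text
t: 17.9
tool_pos: [0.5758, -0.217, 0.2798]
orientation: [-0.059, -3.134, 0.002]
force: [-0.2, 0.6, 0.7]
opening: 0.0933
```

```bash
python3 - <<'E'
from h import *
a=load('wr8')
for k in range(4):
    c=grab('wrist',f'wr9{k}')
    d=np.abs(cv2.GaussianBlur(a['frame'],(5,5),0).astype(int)-cv2.GaussianBlur(c['frame'],(5,5),0))[60:205,210:350]
    print(c['state']['t'],c['state']['tool_pos'].round(4),d.max(),d.mean().round(2))
    col=c['frame'][:,:,:].mean(2)[100:172,257:261].mean(1) # -y weight column
    e=np.diff(cv2.GaussianBlur(col.reshape(-1,1),(1,5),0).ravel());print('edges',100+e.argmin(),100+e.argmax())
u0,v0=185,60
cv2.imwrite('pics/wr9c.png',cv2.convertScaleAbs(cv2.resize(c['frame'][v0:v0+150,u0:u0+190,::-1],None,fx=4,fy=4,interpolation=2),alpha=1.6))
E
```

```text
17.9 [ 0.5758 -0.217   0.2798] 73 5.47
edges 108 159
17.95 [ 0.5757 -0.2171  0.2797] 68 5.25
edges 109 159
18.0 [ 0.5757 -0.2171  0.2797] 64 5.1
edges 109 159
18.05 [ 0.5757 -0.2172  0.2797] 63 5.02
edges 109 159
```

View pics/wr9c.png

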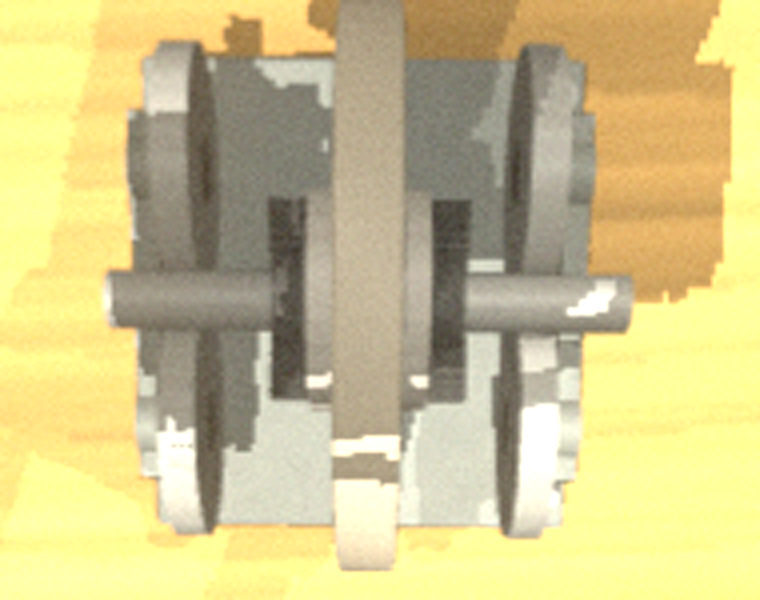

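The edges stay at rows 109 and 159 over 0.8 s, and the small image shift is only the camera settling by 2 mm. The upper flange face is clear in the scene view, so the weights are underneath. The gripper is about 95 mm above the wheel and touching nothing, so I'm handing in.

```bash
python3 -c "
from plant import *
print(close_job(), read_state()['t'])"
```

```text
the job is handed in; nothing more can be done
the job is handed in; nothing more can be done
```

The wheel is on the roller stand with its balance weights hanging down and at rest, and the job was handed in at about 18 s of the 42 s allowed. I gripped the white wheel by the rim, lifted it out of the cradle and lowered it onto the stand. I let go with the weights to the side, toward the robot, and it rolled down by itself.

**Last checks:**
- **Seat:** in the top view the arbor ends were within 2 px of where they should be on the stand. The wheel was about 2–3 mm from midway between the roller pairs.
- **Weights:** the close wrist view put them about −1° ± 3° from straight down. The scene view showed the upper flange face clear, so they are underneath.
- **At rest:** the weight edges stayed put, within 1 px, over 0.8 s.
- **Robot and other things:** the open gripper was about 95 mm above the wheel, touching nothing. The spanner, bowl, jar and bottle were not touched.

**Disagreements:**
- An earlier, coarser top-view reading suggested the weights hung 10–15° off. I put that down to dark shadow beside the weights and relied on the closer view. I did not repeat the top-view measurement to confirm it.
- On touchdown the arbor met the +x rollers first (about 4 N sideways). I shifted it about 1 mm before letting go.

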